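# Pin down a die-rack divider with a push rivet

### The job

Fasten the loose divider on the die rack: take the fresh push rivet (the one whose red pin stands up) from the blue caddy and seat it in the hole of the divider's foot, collar flat on the plate, with its pin still up. Only then push the red pin in until it is flush with the collar, pressing gently: the foot gives on its rubber and is damaged by more than 25 N. Leave the rivet in place, and leave the used rivet and the other things on the table where they are.

Things in the scene. Friction and masses are not known exactly. Their poses are not given: they have to be found in the camera images.
- rivet_mid (a point): The fresh push rivet: a round black collar 28 mm across and 12 mm high, with a red pin 17 mm across standing 8 mm proud of the collar's top, and below the collar a plain round shank 10 mm across and 18 mm long whose last 5 mm taper to 5 mm. About 35 g. This point is the centre of the collar, half-way up (6 mm above its underside, 6 mm below its top); z points up along the pin. It starts upright in one hole of the caddy, collar resting on the caddy's top.
- pin (a joint): How far the rivet's red pin has been pushed into the collar, m: 0 standing 8 mm proud, 0.008 fully home (flush with the collar's top, to within half a millimetre). It resists from the first with about 9 N, rising to about 12 N at the end, and stays where it is left.
- foot_hole (a point): The middle of the hole, at the level of the upper face of the divider's foot: a bright square metal plate, 76 mm each side and 10 mm thick, its upper face 55 mm above the table, at the end of the die rack. The round hole is 12 mm across, goes right through and has a 2 mm chamfer at its mouth; below it is open. From the foot a thin bright divider blade, 21 mm higher than the plate, runs off along the foot's +y axis, starting 35 mm from the hole. z is up.
- foot: The same plate with its blade (same origin and axes as foot_hole). It rests on rubber, so it sinks straight down under load, some millimetres at the forces that move the pin, and springs up again when let go; at most 14 mm.
- rack: The die rack, fixed to the table: origin on the table straight below the hole. The tray with its standing punches (top at 107 mm) lies from 60 to 300 mm along its +y axis and 100 mm either side of it.
- caddy: Blue block 56 (x) by 136 (y) by 45 mm high, fixed to the table, origin under its centre, with two upright holes 36 mm either side of its centre along its y axis: the fresh rivet stands in the one at -y, a used one in the one at +y.
- spent_mid (a point): The used rivet, like the fresh one but its red pin is already level with its collar. Centre of its collar. It stays in the caddy.
- die: Bystander: plain steel ring (die), 60 mm across, 28 mm high, 26 mm bore; origin under its centre
- tin: Bystander: small yellow-banded can, 56 mm across, 55 mm high; origin under its centre
- punch: Bystander: steel punch standing upright, 40 mm across, 85 mm high; origin under its centre
- carton: Bystander: closed cardboard carton 100 x 130 x 60 mm high; origin under its centre
- driver: Bystander: screwdriver lying flat along its own x, handle to -x
- collar: Bystander: dark steel ring, 48 mm across, 18 mm high; origin under its centre

How it is judged (in metres and radians):
On the way, in this order (a step that is already met when the one before it is completed fails the run):
1. the rivet is seated in the foot's hole, collar on the plate, pin still up (horizontal distance between rivet_mid and foot_hole below 0.003 m and z of rivet_mid in the frame of foot_hole between 0.003 and 0.0075 m and angle between rivet_mid's own z axis and vertical below 0.08 rad and value of joint pin below 0.003 m), for 0.2 s.
2. the pin is pushed flush with the rivet seated (horizontal distance between rivet_mid and foot_hole below 0.003 m and z of rivet_mid in the frame of foot_hole between 0.003 and 0.0075 m and angle between rivet_mid's own z axis and vertical below 0.08 rad and value of joint pin above 0.007 m), for 0.1 s.
At the end, for the whole second after the job is handed in: The rivet stands in the foot's hole within 3 mm of its middle, upright to within 0.08 rad, its collar down on the plate to within 1.5 mm, its pin flush to within 1 mm (pushed in by more than 7 mm), and the foot is at rest (all of step 2 and linear speed of foot below 0.01 m/s); the robot touches nothing.
It fails at once if the foot is loaded with more than 25 N (contact force between anything else and foot above 25 N).
It fails at once if the pin is pushed in before the rivet is seated in the hole (value of joint pin above 0.003 m and (horizontal distance between rivet_mid and foot_hole above 0.005 m or z of rivet_mid in the frame of foot_hole above 0.01 m)).
It fails at once if a bystander or the used rivet is moved from its place (2 cm; the used rivet 1.5 cm) (distance of any of die, tin, punch, carton, driver, collar from where it was at the start of the episode above 0.02 m or distance of spent_mid from where it was at the start of the episode above 0.015 m).
It also fails if it takes over 61 s, if anything falls off the work surface, if the arm or the gripper's body presses on something with over 40 N, if the wrist force passes 120 N, or if a joint passes its speed limit or range.

### The arm

A 6-joint arm with a two-finger parallel gripper is mounted at the origin on the work surface. World frame = base frame: x ahead of the robot, y to its left, z up, the work surface at z = 0. Lengths are in mm, angles in degrees, forces in N, time in s.
With the tool pointing down it reaches from about 300 to 850 mm from the base axis. Payload 4.2 kg.
Tool frame: the origin (TCP) lies at the very end of the fingers, on their centre line; the grasp point (between the pads) lies 19 mm behind it (env.grasp_offset is the distance from the TCP to the grasp point, in mm); z points along the fingers, y is the line along which they close (so a half turn about z gives the same grasp; the last joint's range is limited). The gripper opens to 91 mm and grips with 3 to 60 N. Pads are 32 mm wide; open, the fingers measure 118 mm over their backs; the gripper's body (76 mm by 178 mm) begins 60 mm behind the grasp point.
Start: joints at [63.598, 18.312, 89.639, -0, 72.044, -1.146], TCP at [245.336, 520.052, 213.976] pointing down, gripper open.
Joint ranges: [-177.97, 177.97], [-48.28, 115.42], [12.27, 149.76], [-77.06, 257.06], [2.81, 150.46], [-146.56, 146.56]. Speed limits (degrees/s): [147.25, 147.25, 180, 180, 180, 180].

### API

Orientations are given as [roll, pitch, yaw] about the fixed x, y, z axes, in that order (R = Rz(yaw) Ry(pitch) Rx(roll)).
In Python, from workcell import env gives the robot as it stands. The module is installed in compiled form; this text tells all that it offers.
- The arm moves only by the tool send_rows, never from a script. Its argument "motion" is a list of rows, each an object of numbers: "tx", "ty", "tz": the shift along the tool's x, y, z in units of 500 mm (1.0 is 500 mm); "rx", "ry", "rz": the turn, a rotation vector about the tool's x, y, z in units of 30 degrees (1.0 is 30 degrees); "gripper": the closure, from -1 (fully open) to 1 (shut). In form: [{"tx": .., "ty": .., "tz": .., "rx": .., "ry": .., "rz": .., "gripper": ..}, ...]. A call has 1 to 12 rows; each row shifts and turns the commanded pose from where the row before left it, along the tool's axes as they then stand; what a row does not reach is not made up. A row lasts 1/8 s, in which the tool goes at most 62.5 mm and 10.7 degrees, less where a joint would pass 70% of its speed; a pose out of reach is approached as far as the arm can. A call with a number of a shift or a turn outside -1 to 1 is refused whole. A call with a gripper value outside its range is refused whole. The fingers move at their own pace and stop on an object; "grip_force" is the grip in N (left out, the last holds). Time passes only in rows, so rows that do not move let the fingers close. It gives the time, the measured TCP pose, the force, the opening and the grip force at its end, in the units of the state.
- env.state(): the state, without advancing time (a new reading comes with each control period).
- env.grab_frame(name): name is "scene" or "side" or "wrist"; returns a dict with "frame" (480x640x3 uint8, red, green, blue), "vertical_fov" (degrees; the focal length in pixels is half the picture's height over the tangent of half this angle, whatever the lens; pixels are square), "cx", "cy" (the principal point, pixels), "rvec" (rotation vector, rad) and "tvec" (3), from world to camera coordinates, as OpenCV has them; the wrist camera has in their place "T_tool_cam" (4x4, takes a point from camera to tool coordinates, whose origin is the TCP and whose axes are the flange's). Camera axes: x right, y down, z forward; pixel columns grow to the right and rows downward; lengths in mm; the calibration is good to about 2 mm. A picture is of the moment at which its call begins: read the wrist's pose just before it. There is no depth.
- env.job_done(): hands the job in; it is judged then, once.
The state is a dict: "time_s": time; "qpos": joint angles; "qvel": joint speeds; "effort": joint torques, N m; "ee_pos": TCP position; "ee_rot": TCP orientation; "force": force on the tool from outside, world axes, zero at the start; "torque": the same for the moment, N m; "gripper_width": finger opening in mm; "gripper_force": force on a finger pad.
Only numpy, scipy, OpenCV 4.12 (cv2) and the standard library are available. Lean on these libraries where they do the work, as an engineer would, in place of code of your own. Each camera call takes 0.05 s, during which the arm holds its last target. There are 200 camera calls.

## Working session

There is one attempt and no reset: what is moved stays moved. The work goes in short steps, Python scripts to look and compute and a tool call to move; the robot and the scene stay as the last step left them, time stands still between calls to the robot, and variables do not carry over. Pictures are saved under pics/ and viewed, at most 10 in all, crops included, and the job is handed in when it is done.

Besides the shell and the picture viewer there is one more tool, called after "Emit:" as a command line: name --argument value ..., lists and objects as JSON in quotes. send_rows: Moves the arm, as the interface text tells. Shifts and turns lie within -1 to 1; 1 stands for 500 mm of shift or 30 degrees of turn. Its arguments: {"type":"object","properties":{"motion":{"type":"array"},"grip_force":{"type":"number"}},"required":["motion"]}

```bash
mkdir -p pics; cat > h.py <<'E'
from workcell import env
import numpy as np, cv2
from scipy.spatial.transform import Rotation as R
def grab(name):
    s=env.state(); f=env.grab_frame(name)
    f['s']=s; fr=f['frame']; f['f']=fr.shape[0]/2/np.tan(np.radians(f['vertical_fov'])/2)
    if 'T_tool_cam' in f:
        T=np.eye(4); T[:3,:3]=R.from_euler('xyz',s['ee_rot'],degrees=True).as_matrix(); T[:3,3]=s['ee_pos']
        M=T@np.array(f['T_tool_cam'])
    else:
        Rm=cv2.Rodrigues(np.array(f['rvec'],float))[0]; M=np.eye(4); M[:3,:3]=Rm.T; M[:3,3]=-Rm.T@np.array(f['tvec']).ravel()
    f['M']=M; return f
def ray(f,u,v):
    d=np.array([(u-f['cx'])/f['f'],(v-f['cy'])/f['f'],1]); return f['M'][:3,3], f['M'][:3,:3]@d
def onz(f,u,v,z):
    o,d=ray(f,u,v); return o+d*(z-o[2])/d[2]
def proj(f,p):
    c=f['M'][:3,:3].T@(np.array(p,float)-f['M'][:3,3]); return c[:2]/c[2]*f['f']+[f['cx'],f['cy']]
def save(f,n): cv2.imwrite('pics/'+n,cv2.cvtColor(f['frame'],cv2.COLOR_RGB2BGR))
def blobs(f,lo,hi,amin=30):
    h=cv2.cvtColor(f['frame'],cv2.COLOR_RGB2HSV)
    if lo[0]>hi[0]: m=cv2.inRange(h,(0,lo[1],lo[2]),hi)|cv2.inRange(h,lo,(180,hi[1],hi[2]))
    else: m=cv2.inRange(h,lo,hi)
    n,_,st,c=cv2.connectedComponentsWithStats(m)
    return [(c[i].round(1).tolist(),st[i].tolist()) for i in range(1,n) if st[i][4]>=amin],m
E
python3 - <<'E'
from h import *
a=grab('scene');b=grab('side');save(a,'scene.png');save(b,'side.png')
for f in(a,b): print(f['M'].round(2).tolist(),f['f']); print(blobs(f,(170,120,60),(10,255,255))[0]);print(blobs(f,(100,100,40),(130,255,255),150)[0])
print(env.state())
E
```

```text
[[0.02, 0.65, -0.76, 1292.59], [1.0, -0.02, 0.01, -174.73], [-0.01, -0.76, -0.65, 670.03], [0.0, 0.0, 0.0, 1.0]] 539.0810431990318
[([129.3, 46.3], [0, 0, 272, 148, 23206]), ([307.0, 39.8], [287, 16, 40, 51, 1776]), ([315.7, 205.3], [312, 201, 9, 9, 67]), ([353.3, 210.3], [349, 208, 10, 6, 46]), ([382.2, 346.3], [349, 338, 68, 18, 1106])]
[([31.4, 121.4], [18, 113, 27, 18, 377]), ([333.9, 224.4], [297, 203, 74, 41, 2210]), ([628.9, 373.9], [609, 331, 31, 99, 1707])]
[[0.99, -0.07, 0.08, 485.83], [-0.11, -0.72, 0.68, -787.4], [0.01, -0.69, -0.72, 720.36], [0.0, 0.0, 0.0, 1.0]] 532.851775417573
[([268.4, 30.0], [208, 0, 121, 65, 6074]), ([443.3, 8.8], [388, 0, 114, 20, 2068]), ([284.5, 59.5], [280, 57, 10, 6, 53]), ([427.1, 217.2], [417, 195, 22, 44, 536]), ([276.0, 218.6], [272, 215, 10, 8, 60]), ([270.0, 247.4], [265, 243, 11, 10, 81])]
[([432.0, 83.8], [395, 42, 77, 80, 3862]), ([273.5, 250.3], [253, 212, 41, 73, 2006])]
{'time_s': 0.1, 'qpos': array([ 6.35984257e+01,  1.83463027e+01,  8.96982759e+01,  9.17821365e-04,
        7.20445769e+01, -1.14655451e+00]), 'qvel': array([-0.05303618, -0.03994725, -0.2184877 , -0.01761085, -0.06178446,
       -0.05504697]), 'effort': array([-6.64681211e-04, -4.13330519e+01, -2.32511097e+01,  7.27762934e-02,
        4.20938933e-02, -6.71524072e-05]), 'ee_pos': array([245.12379739, 519.63859373, 213.22888163]), 'ee_rot': array([-1.79910880e+02, -2.65649092e-03,  1.54744694e+02]), 'force': array([-0.1839351 , -0.7080821 ,  0.77897992]), 'torque': array([-0.01370105, -0.02331748,  0.00229822]), 'gripper_force': 0.0, 'gripper_width': 91.55277298841399}
```

View pics/scene.png

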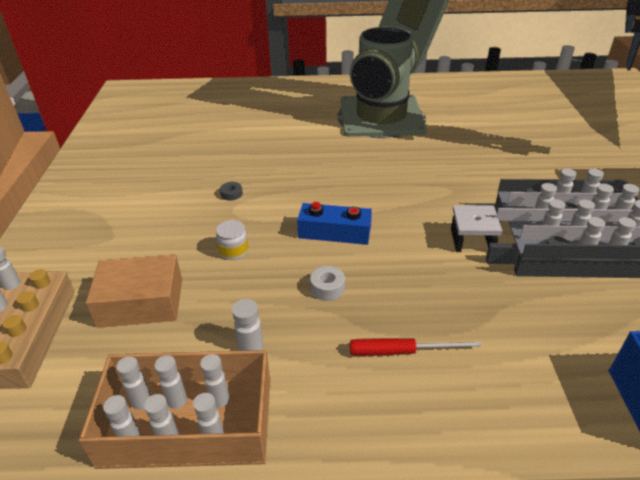

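View pics/side.png

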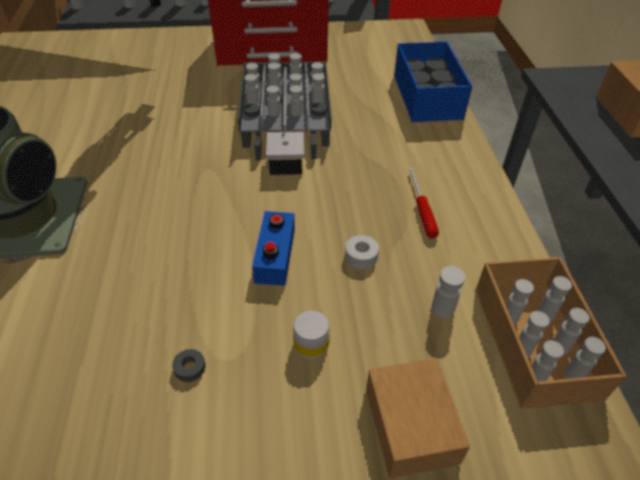

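Scene view: the fresh rivet's raised pin is at (316,205) and the used one at (353,210). The foot plate's hole is near (478,218). In the side view, fresh is at (270,247), used at (276,219) and the hole at about (285,143).

```bash
python3 - <<'E'
from h import *
a=grab('scene');b=grab('side')
print('fresh',onz(a,315.7,205.3,62).round(1),onz(b,270,247.4,62).round(1))
print('spent',onz(a,353.3,210.3,57).round(1),onz(b,276,218.6,57).round(1))
print('hole',onz(a,478,218,55).round(1),onz(b,285,143,55).round(1))
for f,(x0,y0,x1,y1) in((a,(445,195,510,250)),(b,(258,125,312,170))):
    h=cv2.cvtColor(f['frame'],cv2.COLOR_RGB2HSV); m=np.zeros(h.shape[:2],np.uint8)
    m[y0:y1,x0:x1]=cv2.inRange(h,(0,0,150),(180,45,255))[y0:y1,x0:x1]
    c=max(cv2.findContours(m,0,1)[0],key=cv2.contourArea)
    print(cv2.contourArea(c),[onz(f,*p[0],55).round(0).tolist() for p in cv2.approxPolyDP(c,4,True)])
w=grab('wrist');print(np.array(w['T_tool_cam']).round(2).tolist(),w['f'],w['cx'],w['cy'])
E
```

```text
fresh [ 471.  -176.4   62. ] [ 470.3 -177.9   62. ]
spent [ 482.9 -105.9   57. ] [ 483.4 -104.6   57. ]
hole [512.8 122.4  55. ] [512.1 120.1  55. ]
939.0 [[474.0, 86.0, 55.0], [546.0, 84.0, 55.0], [549.0, 155.0, 55.0], [514.0, 157.0, 55.0], [507.0, 137.0, 55.0], [502.0, 159.0, 55.0], [477.0, 158.0, 55.0]]
651.0 [[478.0, 155.0, 55.0], [474.0, 90.0, 55.0], [545.0, 87.0, 55.0], [548.0, 152.0, 55.0], [518.0, 155.0, 55.0], [509.0, 134.0, 55.0], [501.0, 156.0, 55.0]]
[[0.0, -0.96, -0.26, 73.94], [1.0, 0.0, 0.0, -0.88], [-0.0, -0.26, 0.96, -170.06], [0.0, 0.0, 0.0, 1.0]] 374.56252674042463 317.13107598435914 239.38270749945698
```

Emit:
send_rows --motion '[{"rz": 0.356, "gripper": -1}, {"rz": 0.356, "gripper": -1}, {"rz": 0.356, "gripper": -1}, {"rz": 0.356, "gripper": -1}, {"rz": 0.356, "gripper": -1}, {"rz": 0.356, "gripper": -1}, {"rz": 0.356, "gripper": -1}, {"tx": -0.1, "ty": 0.053, "gripper": -1}, {"tx": -0.1, "ty": 0.053, "gripper": -1}, {"tx": -0.1, "ty": 0.053, "gripper": -1}, {"tx": -0.1, "ty": 0.053, "gripper": -1}, {"tx": -0.1, "ty": 0.053, "gripper": -1}]'

```text
invalid input at $.motion[0]: expected keys tx, ty, tz, rx, ry, rz, gripper
```

Emit:
send_rows --motion '[{"tx": -0.1, "ty": 0.053, "tz": 0.02, "gripper": -1}, {"tx": -0.1, "ty": 0.053, "tz": 0.02, "gripper": -1}, {"tx": -0.1, "ty": 0.053, "tz": 0.02, "gripper": -1}, {"tx": -0.1, "ty": 0.053, "tz": 0.02, "gripper": -1}, {"tx": -0.1, "ty": 0.053, "tz": 0.02, "gripper": -1}, {"tx": -0.1, "ty": 0.053, "tz": 0.02, "gripper": -1}, {"tx": -0.1, "ty": 0.053, "tz": 0.02, "gripper": -1}, {"tx": -0.1, "ty": 0.053, "tz": 0.02, "gripper": -1}, {"gripper": -0.5}, {"gripper": -0.5}]'

```text
invalid input at $.motion[0]: expected keys tx, ty, tz, rx, ry, rz, gripper
```

```bash
python3 - <<'E'
from h import *
w=grab('wrist');save(w,'w1.png');s=w['s'];print(s['ee_pos'],s['ee_rot'],s['gripper_width'],s['force'])
bl=blobs(w,(170,120,60),(10,255,255))[0]
for c,st in bl: print(c,st,onz(w,*c,65).round(1),onz(w,*c,57).round(1))
E
```

```text
[245.23210047 519.83272651 213.56146461] [-1.79953998e+02 -5.78109726e-04  1.54745963e+02] 91.10169695545603 [ 0.61055447  0.48373051 -0.11604356]
[542.6, 260.1] [434, 213, 206, 106, 11428] [360.3 687.8  65. ] [364.8 691.3  57. ]
[397.0, 298.3] [379, 273, 32, 47, 985] [339.1 556.   65. ] [343.2 556.2  57. ]
[418.6, 371.9] [401, 355, 38, 34, 797] [420.4 545.9  65. ] [426.5 545.8  57. ]
```

View pics/w1.png

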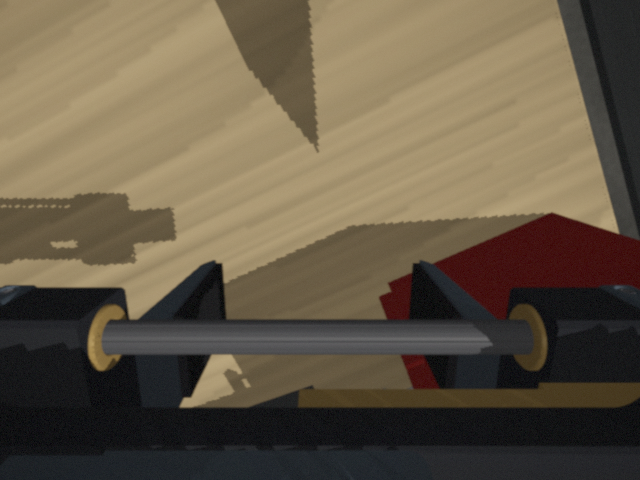

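The arm didn't move because every row needs all seven keys. The wrist picture shows the fingers at about (220,265) and (415,265), with the table beyond them.

Emit:
send_rows --motion '[{"tx": 0, "ty": 0, "tz": 0, "rx": 0, "ry": 0, "rz": 0.356, "gripper": -1}, {"tx": 0, "ty": 0, "tz": 0, "rx": 0, "ry": 0, "rz": 0.356, "gripper": -1}, {"tx": 0, "ty": 0, "tz": 0, "rx": 0, "ry": 0, "rz": 0.356, "gripper": -1}, {"tx": 0, "ty": 0, "tz": 0, "rx": 0, "ry": 0, "rz": 0.356, "gripper": -1}, {"tx": 0, "ty": 0, "tz": 0, "rx": 0, "ry": 0, "rz": 0.356, "gripper": -1}, {"tx": 0, "ty": 0, "tz": 0, "rx": 0, "ry": 0, "rz": 0.356, "gripper": -1}, {"tx": 0, "ty": 0, "tz": 0, "rx": 0, "ry": 0, "rz": 0.356, "gripper": -1}, {"tx": -0.1, "ty": 0.053, "tz": 0, "rx": 0, "ry": 0, "rz": 0, "gripper": -1}, {"tx": -0.1, "ty": 0.053, "tz": 0, "rx": 0, "ry": 0, "rz": 0, "gripper": -1}, {"tx": -0.1, "ty": 0.053, "tz": 0, "rx": 0, "ry": 0, "rz": 0, "gripper": -1}, {"tx": -0.1, "ty": 0.053, "tz": 0, "rx": 0, "ry": 0, "rz": 0, "gripper": -1}, {"tx": -0.1, "ty": 0.053, "tz": 0, "rx": 0, "ry": 0, "rz": 0, "gripper": -1}]'

```text
time_s: 1.8
ee_pos: [332.6, 249.2, 214.1]
ee_rot: [180.0, -0.0, 80.0]
force: [0.9, 0.1, -0.6]
gripper_width: 91.0
gripper_force: 0.0
```

Emit:
send_rows --motion '[{"tx": -0.1, "ty": 0.053, "tz": 0.02, "rx": 0, "ry": 0, "rz": 0, "gripper": -1}, {"tx": -0.1, "ty": 0.053, "tz": 0.02, "rx": 0, "ry": 0, "rz": 0, "gripper": -1}, {"tx": -0.1, "ty": 0.053, "tz": 0.02, "rx": 0, "ry": 0, "rz": 0, "gripper": -1}, {"tx": -0.1, "ty": 0.053, "tz": 0.02, "rx": 0, "ry": 0, "rz": 0, "gripper": -1}, {"tx": -0.1, "ty": 0.053, "tz": 0.02, "rx": 0, "ry": 0, "rz": 0, "gripper": -1}, {"tx": -0.1, "ty": 0.053, "tz": 0.02, "rx": 0, "ry": 0, "rz": 0, "gripper": -1}, {"tx": -0.1, "ty": 0.053, "tz": 0.02, "rx": 0, "ry": 0, "rz": 0, "gripper": -1}, {"tx": -0.1, "ty": 0.053, "tz": 0.02, "rx": 0, "ry": 0, "rz": 0, "gripper": -1}, {"tx": 0, "ty": 0, "tz": 0, "rx": 0, "ry": 0, "rz": 0, "gripper": -1}, {"tx": 0, "ty": 0, "tz": 0, "rx": 0, "ry": 0, "rz": 0, "gripper": -1}]'

```text
time_s: 3.05
ee_pos: [471.0, -179.6, 133.7]
ee_rot: [-179.9, -0.0, 79.9]
force: [-0.6, 0.2, 0.8]
gripper_width: 91.2
gripper_force: 0.0
```

```bash
python3 - <<'E'
from h import *
w=grab('wrist');save(w,'w2.png');s=w['s'];print(s['ee_pos'],s['ee_rot'],s['gripper_width'],s['force'])
bl=blobs(w,(170,120,60),(10,255,255))[0]
for c,st in bl: print(c,st,onz(w,*c,65).round(1),onz(w,*c,57).round(1))
E
```

```text
[ 471.03080826 -179.56445871  133.66672831] [-1.79930799e+02 -4.23317123e-02  7.99491772e+01] 91.16776232055554 [-0.64184755  0.20841646  0.79031844]
[316.4, 136.5] [304, 123, 26, 28, 557] [ 483.6 -106.8   65. ] [ 483.6 -106.8   57. ]
[315.1, 247.5] [303, 234, 25, 27, 530] [ 470.4 -176.7   65. ] [ 469.9 -179.    57. ]
```

View pics/w2.png

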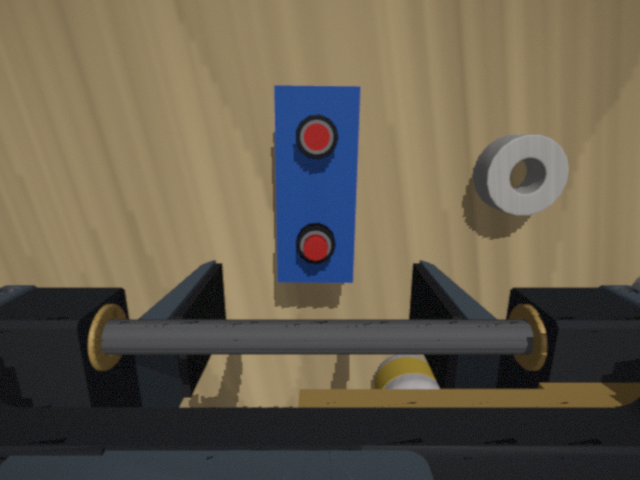

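The fresh rivet is at (315,246), between the fingers, and the used one at (316,136). I'll descend on the fresh one.

Emit:
send_rows --motion '[{"tx": 0.005, "ty": -0.0025, "tz": 0.06, "rx": 0, "ry": 0, "rz": 0, "gripper": -1}, {"tx": 0, "ty": 0, "tz": 0.06, "rx": 0, "ry": 0, "rz": 0, "gripper": -0.5}, {"tx": 0, "ty": 0, "tz": 0.04, "rx": 0, "ry": 0, "rz": 0, "gripper": -0.3}, {"tx": 0, "ty": 0, "tz": 0.012, "rx": 0, "ry": 0, "rz": 0, "gripper": 0}, {"tx": 0, "ty": 0, "tz": 0, "rx": 0, "ry": 0, "rz": 0, "gripper": 0}, {"tx": 0, "ty": 0, "tz": 0, "rx": 0, "ry": 0, "rz": 0, "gripper": 0}]' --grip_force 15

```text
time_s: 3.85
ee_pos: [471.5, -177.2, 48.9]
ee_rot: [179.9, 0.0, 80.0]
force: [0.1, -0.4, 0.4]
gripper_width: 46.6
gripper_force: 0.0
```

```bash
python3 - <<'E'
from h import *
w=grab('wrist');s=w['s'];print(s['ee_pos'],s['ee_rot'],s['gripper_width'],s['force'])
for c,st in blobs(w,(170,120,60),(10,255,255))[0]: print(c,st,onz(w,*c,65).round(1))
E
```

```text
[ 471.47671543 -177.18225445   48.93961309] [1.79884089e+02 1.63744888e-02 8.00145770e+01] 46.58894256828926 [ 0.10273029 -0.39295148  0.44316745]
[315.9, 142.1] [296, 122, 40, 41, 1290] [ 483.6 -106.7   65. ]
[314.1, 303.3] [296, 285, 37, 35, 1098] [ 470.7 -175.2   65. ]
```

Emit:
send_rows --motion '[{"tx": 0, "ty": -0.001, "tz": 0.003, "rx": 0, "ry": 0, "rz": 0, "gripper": 0.2}, {"tx": 0, "ty": 0, "tz": 0, "rx": 0, "ry": 0, "rz": 0, "gripper": 0.4}, {"tx": 0, "ty": 0, "tz": 0, "rx": 0, "ry": 0, "rz": 0, "gripper": 0.6}, {"tx": 0, "ty": 0, "tz": 0, "rx": 0, "ry": 0, "rz": 0, "gripper": 1}, {"tx": 0, "ty": 0, "tz": 0, "rx": 0, "ry": 0, "rz": 0, "gripper": 1}, {"tx": 0, "ty": 0, "tz": 0, "rx": 0, "ry": 0, "rz": 0, "gripper": 1}]' --grip_force 15

```text
time_s: 4.65
ee_pos: [470.2, -177.2, 46.5]
ee_rot: [180.0, -0.0, 80.0]
force: [-0.5, 0.5, 2.0]
gripper_width: 27.7
gripper_force: 15.0
```

Emit:
send_rows --motion '[{"tx": 0, "ty": 0, "tz": -0.02, "rx": 0, "ry": 0, "rz": 0, "gripper": 1}, {"tx": 0, "ty": 0, "tz": -0.04, "rx": 0, "ry": 0, "rz": 0, "gripper": 1}, {"tx": 0, "ty": 0, "tz": -0.06, "rx": 0, "ry": 0, "rz": 0, "gripper": 1}, {"tx": 0, "ty": 0, "tz": -0.052, "rx": 0, "ry": 0, "rz": 0, "gripper": 1}, {"tx": 0.09, "ty": -0.002, "tz": 0, "rx": 0, "ry": 0, "rz": 0, "gripper": 1}, {"tx": 0.1, "ty": -0.002, "tz": 0, "rx": 0, "ry": 0, "rz": 0, "gripper": 1}, {"tx": 0.1, "ty": -0.002, "tz": 0, "rx": 0, "ry": 0, "rz": 0, "gripper": 1}, {"tx": 0.1, "ty": -0.002, "tz": 0, "rx": 0, "ry": 0, "rz": 0, "gripper": 1}, {"tx": 0.1, "ty": -0.002, "tz": 0, "rx": 0, "ry": 0, "rz": 0, "gripper": 1}, {"tx": 0.06, "ty": -0.002, "tz": 0, "rx": 0, "ry": 0, "rz": -0.267, "gripper": 1}, {"tx": 0, "ty": 0, "tz": 0, "rx": 0, "ry": 0, "rz": 0, "gripper": 1}, {"tx": 0, "ty": 0, "tz": 0, "rx": 0, "ry": 0, "rz": 0, "gripper": 1}]'

```text
time_s: 6.15
ee_pos: [511.9, 94.1, 132.6]
ee_rot: [-180.0, 0.0, 87.9]
force: [0.1, -0.3, 0.6]
gripper_width: 27.0
gripper_force: 15.0
```

```bash
python3 - <<'E'
from h import *
w=grab('wrist');save(w,'w3.png');s=w['s'];print(s['ee_pos'],s['ee_rot'],s['gripper_width'],s['force'])
h=cv2.cvtColor(w['frame'],cv2.COLOR_RGB2HSV)
u,v=proj(w,[512,121,55]).round(0);print(u,v)
m=cv2.inRange(h,(0,0,150),(180,45,255))
cs,hi=cv2.findContours(m,cv2.RETR_CCOMP,cv2.CHAIN_APPROX_NONE)
for c,k in zip(cs,hi[0]):
    a=cv2.contourArea(c)
    if a>80:
        M=cv2.moments(c);p=(M['m10']/a,M['m01']/a); print(a,k[3],np.round(p,1),onz(w,*p,55).round(1),cv2.boundingRect(c),cv2.minAreaRect(c))
print(blobs(w,(170,120,60),(10,255,255))[0])
E
```

```text
[511.92281949  94.11093787 132.5828705 ] [-1.79990331e+02  2.36320830e-02  8.79276969e+01] 26.956513216819005 [ 0.0831034  -0.33579591  0.64515688]
316.0 209.0
90.5 -1 [636.3 264.6] [734.2  73.7  55. ] (633, 251, 7, 35) ((636.1519165039062, 268.0066223144531), (5.34277868270874, 34.22853469848633), 2.4895527362823486)
190.0 -1 [408.7  56.4] [571.7 212.5  55. ] (404, 0, 11, 106) ((409.1390380859375, 52.51113510131836), (3.0701916217803955, 105.46306610107422), 4.5739216804504395)
12407.0 -1 [314.9 203.2] [511.7 124.9  55. ] (258, 0, 117, 267) ((316.0, 133.0), (266.0, 116.0), 90.0)
355.0 2 [315.4 210. ] [511.8 120.3  55. ] (304, 200, 24, 21) ((315.5, 210.00003051757812), (21.92030906677246, 20.50609588623047), 45.0)
163.0 -1 [227.5  52.6] [462.4 218.5  55. ] (225, 0, 6, 101) ((227.3988800048828, 50.00383758544922), (100.11770629882812, 2.770155191421509), 87.82526397705078)
[([317.2, 304.2], [299, 286, 38, 34, 1075])]
```

View pics/w3.png

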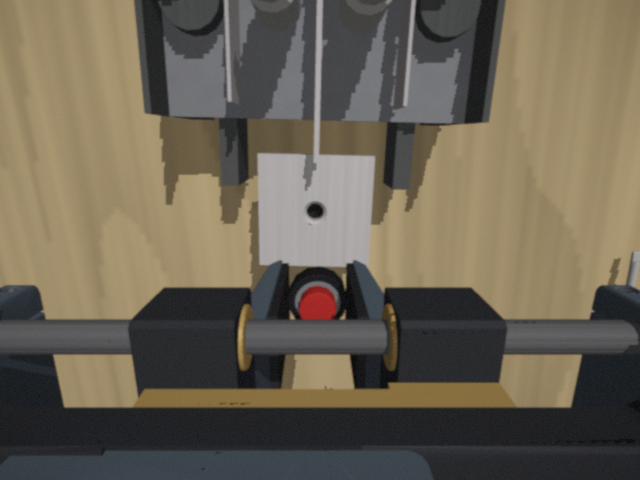

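The hole is at (315,210), and the rivet is held upright at about (318,300) with its pin up. Next I'll measure the rivet's offset in the hand with the same camera.

```bash
python3 - <<'E'
from h import *
w=grab('wrist');s=w['s'];t=s['ee_pos']
m=blobs(w,(170,120,60),(10,255,255))[1]
c=max(cv2.findContours(m,0,1)[0],key=cv2.contourArea).reshape(-1,2)
# arc not cut by rod: rows < bottom-3
q=c[c[:,1]<c[:,1].max()-4].astype(float)
P=np.array([onz(w,*p,t[2]+18.5)[:2] for p in q])
A=np.c_[2*P,np.ones(len(P))];x=np.linalg.lstsq(A,(P**2).sum(1),rcond=None)[0]
print('pin top centre',x[:2],'r',np.sqrt(x[2]+x[0]**2+x[1]**2),'tcp',t)
E
```

```text
pin top centre [512.27300014  96.07622017] r 8.301942368045548 tcp [511.97972174  93.76748917 132.5860067 ]
```

Emit:
send_rows --motion '[{"tx": 0.026, "ty": -0.0012, "tz": 0, "rx": 0, "ry": 0, "rz": 0, "gripper": 1}, {"tx": 0.026, "ty": -0.0012, "tz": 0, "rx": 0, "ry": 0, "rz": 0, "gripper": 1}, {"tx": 0, "ty": 0, "tz": 0.04, "rx": 0, "ry": 0, "rz": 0, "gripper": 1}, {"tx": 0, "ty": 0, "tz": 0.04, "rx": 0, "ry": 0, "rz": 0, "gripper": 1}, {"tx": 0, "ty": 0, "tz": 0.02, "rx": 0, "ry": 0, "rz": 0, "gripper": 1}, {"tx": 0, "ty": 0, "tz": 0, "rx": 0, "ry": 0, "rz": 0, "gripper": 1}]'

```text
time_s: 7.0
ee_pos: [511.5, 121.0, 82.0]
ee_rot: [-179.9, 0.0, 88.0]
force: [0.6, -1.3, 0.1]
gripper_width: 27.0
gripper_force: 15.0
```

```bash
python3 - <<'E'
from h import *
a=grab('scene');b=grab('side');w=grab('wrist');s=w['s'];print(s['ee_pos'],s['force'])
c=lambda f,x,y,n:cv2.resize(f['frame'][y:y+n*3//4,x:x+n],(400,300),interpolation=cv2.INTER_CUBIC)
im=np.hstack([c(a,440,160,80),c(b,245,95,80)]);im=np.vstack([im,np.hstack([c(w,200,150,240),im[:300,:400]*0])])
cv2.imwrite('pics/c1.png',im[...,::-1])
E
```

```text
[512.3801076  120.97015305  82.99352892] [-0.02379649  0.20111187  0.01943027]
```

View pics/c1.png

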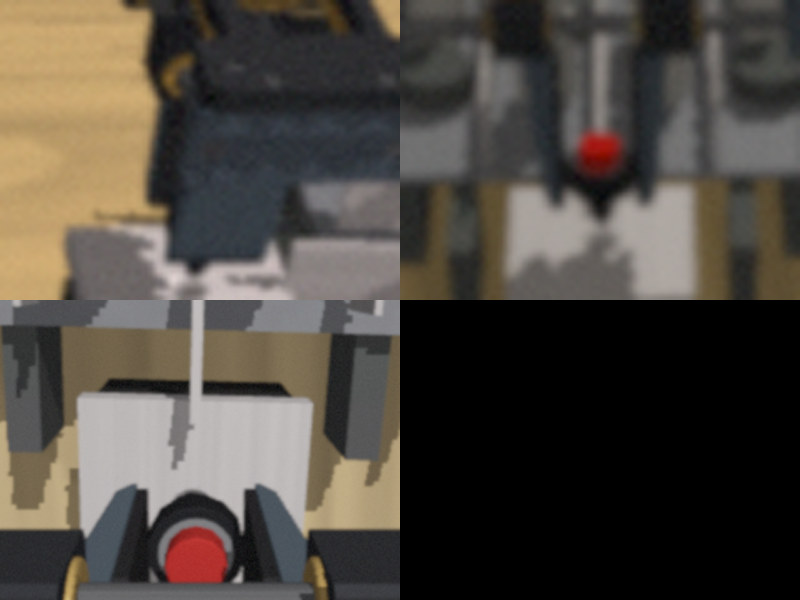

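Side crop: the shank tip is at about (285,138), straight over the hole. Scene crop: the tip is near (479,214). I'll lower it in and watch the force.

Emit:
send_rows --motion '[{"tx": -0.001, "ty": 0, "tz": 0.006, "rx": 0, "ry": 0, "rz": 0, "gripper": 1}, {"tx": 0, "ty": 0, "tz": 0.006, "rx": 0, "ry": 0, "rz": 0, "gripper": 1}, {"tx": 0, "ty": 0, "tz": 0.006, "rx": 0, "ry": 0, "rz": 0, "gripper": 1}, {"tx": 0, "ty": 0, "tz": 0.004, "rx": 0, "ry": 0, "rz": 0, "gripper": 1}, {"tx": 0, "ty": 0, "tz": 0, "rx": 0, "ry": 0, "rz": 0, "gripper": 1}]'

```text
time_s: 7.78
ee_pos: [511.7, 120.2, 71.2]
ee_rot: [-180.0, 0.0, 88.0]
force: [0.2, -0.0, -0.2]
gripper_width: 27.4
gripper_force: 15.0
```

Emit:
send_rows --motion '[{"tx": 0, "ty": 0, "tz": 0.006, "rx": 0, "ry": 0, "rz": 0, "gripper": 1}, {"tx": 0, "ty": 0, "tz": 0.006, "rx": 0, "ry": 0, "rz": 0, "gripper": 1}, {"tx": 0, "ty": 0, "tz": 0.006, "rx": 0, "ry": 0, "rz": 0, "gripper": 1}, {"tx": 0, "ty": 0, "tz": 0.004, "rx": 0, "ry": 0, "rz": 0, "gripper": 1}, {"tx": 0, "ty": 0, "tz": 0, "rx": 0, "ry": 0, "rz": 0, "gripper": 1}]'

```text
time_s: 8.4
ee_pos: [511.7, 120.1, 60.2]
ee_rot: [-180.0, 0.0, 88.0]
force: [-0.7, 0.6, -0.1]
gripper_width: 27.4
gripper_force: 15.0
```

Emit:
send_rows --motion '[{"tx": 0, "ty": 0, "tz": 0.003, "rx": 0, "ry": 0, "rz": 0, "gripper": 1}, {"tx": 0, "ty": 0, "tz": 0.003, "rx": 0, "ry": 0, "rz": 0, "gripper": 1}, {"tx": 0, "ty": 0, "tz": 0, "rx": 0, "ry": 0, "rz": 0, "gripper": 1}, {"tx": 0, "ty": 0, "tz": 0, "rx": 0, "ry": 0, "rz": 0, "gripper": 1}]'

```text
time_s: 8.9
ee_pos: [511.8, 120.1, 57.4]
ee_rot: [-180.0, 0.0, 88.0]
force: [-0.2, -1.9, -0.2]
gripper_width: 27.6
gripper_force: 15.0
```

Emit:
send_rows --motion '[{"tx": 0, "ty": 0, "tz": 0, "rx": 0, "ry": 0, "rz": 0, "gripper": 0.3}, {"tx": 0, "ty": 0, "tz": 0, "rx": 0, "ry": 0, "rz": 0, "gripper": 0}, {"tx": 0, "ty": 0, "tz": 0, "rx": 0, "ry": 0, "rz": 0, "gripper": 0}, {"tx": 0, "ty": 0, "tz": 0, "rx": 0, "ry": 0, "rz": 0, "gripper": 0}, {"tx": 0, "ty": 0, "tz": -0.04, "rx": 0, "ry": 0, "rz": 0, "gripper": 0}, {"tx": -0.02, "ty": 0, "tz": -0.06, "rx": 0, "ry": 0, "rz": 0, "gripper": 0}, {"tx": -0.03, "ty": 0, "tz": -0.04, "rx": 0, "ry": 0, "rz": 0, "gripper": 0}, {"tx": 0, "ty": 0, "tz": 0, "rx": 0, "ry": 0, "rz": 0, "gripper": 0}, {"tx": 0, "ty": 0, "tz": 0, "rx": 0, "ry": 0, "rz": 0, "gripper": 0}]'

```text
time_s: 10.02
ee_pos: [510.5, 95.4, 126.6]
ee_rot: [-179.9, -0.0, 88.0]
force: [-0.8, -0.0, 0.3]
gripper_width: 45.6
gripper_force: 0.0
```

```bash
python3 - <<'E'
from h import *
a=grab('scene');b=grab('side');w=grab('wrist');s=w['s'];print(s['ee_pos'],s['force'],s['gripper_width'])
for f in(a,b,w):
  for c,st in blobs(f,(170,120,60),(10,255,255))[0]:
    for z in (75,67): 
      p=onz(f,*c,z)
      if np.hypot(p[0]-512,p[1]-120)<40: print(c,st,z,p.round(1))
c=lambda f,x,y,n:cv2.resize(f['frame'][y:y+n*3//4,x:x+n],(400,300),interpolation=cv2.INTER_CUBIC)
im=np.hstack([c(a,440,180,80),c(b,245,105,80)]);im=np.vstack([im,np.hstack([c(w,220,120,200),im[:300,:400]*0])])
cv2.imwrite('pics/c2.png',im[...,::-1])
E
```

```text
[510.26303608  95.53505278 126.31035057] [ 0.86299471  1.09654259 -0.37525221] 45.48489480752145
[478.7, 210.6] [474, 207, 10, 8, 67] 75 [516.6 119.3  75. ]
[478.7, 210.6] [474, 207, 10, 8, 67] 67 [506.1 123.3  67. ]
[284.6, 136.2] [281, 132, 8, 9, 57] 75 [511.8 115.9  75. ]
[284.6, 136.2] [281, 132, 8, 9, 57] 67 [512.2 127.1  67. ]
[318.1, 220.9] [305, 206, 27, 30, 624] 75 [511.7 120.   75. ]
[318.1, 220.9] [305, 206, 27, 30, 624] 67 [511.7 118.3  67. ]
```

View pics/c2.png

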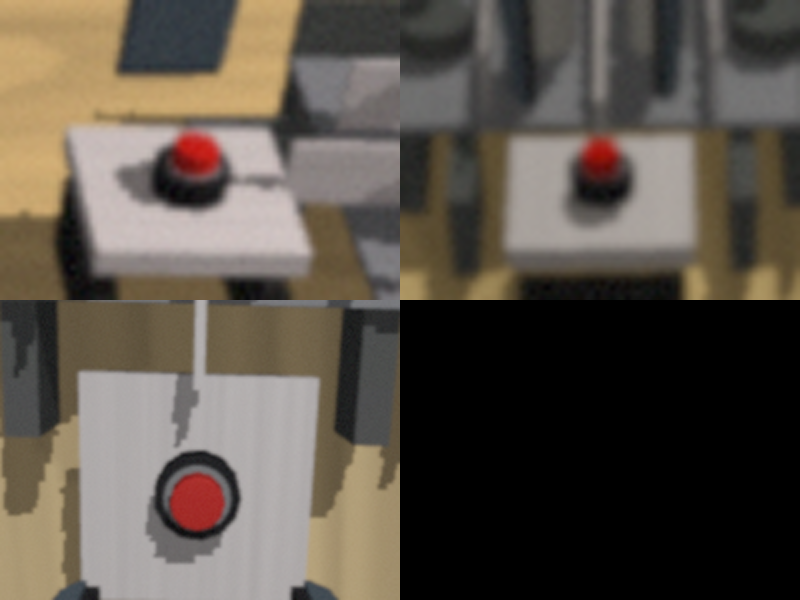

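The rivet is seated: collar flat on the plate, pin up, at (318,221) in the wrist view. Next I'll close the fingers and hover over the pin.

Emit:
send_rows --motion '[{"tx": 0.025, "ty": 0.001, "tz": 0, "rx": 0, "ry": 0, "rz": 0, "gripper": 1}, {"tx": 0.024, "ty": 0, "tz": 0, "rx": 0, "ry": 0, "rz": 0, "gripper": 1}, {"tx": 0, "ty": 0, "tz": 0.03, "rx": 0, "ry": 0, "rz": 0, "gripper": 1}, {"tx": 0, "ty": 0, "tz": 0.03, "rx": 0, "ry": 0, "rz": 0, "gripper": 1}, {"tx": 0, "ty": 0, "tz": 0.02, "rx": 0, "ry": 0, "rz": 0, "gripper": 1}, {"tx": 0, "ty": 0, "tz": 0.01, "rx": 0, "ry": 0, "rz": 0, "gripper": 1}, {"tx": 0, "ty": 0, "tz": 0, "rx": 0, "ry": 0, "rz": 0, "gripper": 1}, {"tx": 0, "ty": 0, "tz": 0, "rx": 0, "ry": 0, "rz": 0, "gripper": 1}]'

```text
time_s: 11.18
ee_pos: [512.8, 119.6, 82.8]
ee_rot: [179.9, -0.0, 88.0]
force: [1.1, -0.5, -1.0]
gripper_width: 0.8
gripper_force: 0.0
```

Emit:
send_rows --motion '[{"tx": 0, "ty": -0.001, "tz": 0.004, "rx": 0, "ry": 0, "rz": 0, "gripper": 1}, {"tx": 0, "ty": 0, "tz": 0.004, "rx": 0, "ry": 0, "rz": 0, "gripper": 1}, {"tx": 0, "ty": 0, "tz": 0.004, "rx": 0, "ry": 0, "rz": 0, "gripper": 1}, {"tx": 0, "ty": 0, "tz": 0.002, "rx": 0, "ry": 0, "rz": 0, "gripper": 1}, {"tx": 0, "ty": 0, "tz": 0, "rx": 0, "ry": 0, "rz": 0, "gripper": 1}]'

```text
time_s: 11.8
ee_pos: [511.8, 119.7, 75.5]
ee_rot: [-180.0, -0.0, 88.0]
force: [-1.5, -0.1, 2.5]
gripper_width: 0.4
gripper_force: 0.9
```

Emit:
send_rows --motion '[{"tx": 0, "ty": 0, "tz": 0.002, "rx": 0, "ry": 0, "rz": 0, "gripper": 1}, {"tx": 0, "ty": 0, "tz": 0.002, "rx": 0, "ry": 0, "rz": 0, "gripper": 1}, {"tx": 0, "ty": 0, "tz": 0, "rx": 0, "ry": 0, "rz": 0, "gripper": 1}]'

```text
time_s: 12.18
ee_pos: [511.8, 119.7, 73.7]
ee_rot: [180.0, -0.0, 88.0]
force: [-2.4, 0.2, 4.5]
gripper_width: 0.5
gripper_force: 2.6
```

Emit:
send_rows --motion '[{"tx": 0, "ty": 0, "tz": 0.002, "rx": 0, "ry": 0, "rz": 0, "gripper": 1}, {"tx": 0, "ty": 0, "tz": 0.002, "rx": 0, "ry": 0, "rz": 0, "gripper": 1}, {"tx": 0, "ty": 0, "tz": 0, "rx": 0, "ry": 0, "rz": 0, "gripper": 1}]'

```text
time_s: 12.55
ee_pos: [511.8, 119.7, 72.2]
ee_rot: [180.0, -0.0, 88.0]
force: [-2.5, -0.5, 9.2]
gripper_width: 0.4
gripper_force: 4.2
```

Emit:
send_rows --motion '[{"tx": 0, "ty": 0, "tz": 0.002, "rx": 0, "ry": 0, "rz": 0, "gripper": 1}, {"tx": 0, "ty": 0, "tz": 0.002, "rx": 0, "ry": 0, "rz": 0, "gripper": 1}, {"tx": 0, "ty": 0, "tz": 0, "rx": 0, "ry": 0, "rz": 0, "gripper": 1}]'

```text
time_s: 12.92
ee_pos: [511.9, 119.7, 70.3]
ee_rot: [180.0, -0.0, 88.0]
force: [-3.3, -0.1, 9.6]
gripper_width: 0.3
gripper_force: 4.7
```

Emit:
send_rows --motion '[{"tx": 0, "ty": 0, "tz": 0.002, "rx": 0, "ry": 0, "rz": 0, "gripper": 1}, {"tx": 0, "ty": 0, "tz": 0.002, "rx": 0, "ry": 0, "rz": 0, "gripper": 1}, {"tx": 0, "ty": 0, "tz": 0, "rx": 0, "ry": 0, "rz": 0, "gripper": 1}]'

```text
time_s: 13.3
ee_pos: [511.9, 119.7, 68.4]
ee_rot: [180.0, -0.0, 88.0]
force: [-2.9, -1.0, 10.2]
gripper_width: 0.6
gripper_force: 5.0
```

Emit:
send_rows --motion '[{"tx": 0, "ty": 0, "tz": 0.002, "rx": 0, "ry": 0, "rz": 0, "gripper": 1}, {"tx": 0, "ty": 0, "tz": 0.002, "rx": 0, "ry": 0, "rz": 0, "gripper": 1}, {"tx": 0, "ty": 0, "tz": 0, "rx": 0, "ry": 0, "rz": 0, "gripper": 1}]'

```text
time_s: 13.68
ee_pos: [511.8, 119.7, 66.5]
ee_rot: [180.0, -0.0, 88.0]
force: [-3.3, -1.2, 10.4]
gripper_width: 0.3
gripper_force: 5.3
```

Emit:
send_rows --motion '[{"tx": 0, "ty": 0, "tz": 0.002, "rx": 0, "ry": 0, "rz": 0, "gripper": 1}, {"tx": 0, "ty": 0, "tz": 0.002, "rx": 0, "ry": 0, "rz": 0, "gripper": 1}, {"tx": 0, "ty": 0, "tz": 0, "rx": 0, "ry": 0, "rz": 0, "gripper": 1}]'

```text
time_s: 14.05
ee_pos: [511.8, 119.7, 64.6]
ee_rot: [180.0, -0.0, 88.0]
force: [-3.9, -0.2, 11.2]
gripper_width: 0.6
gripper_force: 5.6
```

Emit:
send_rows --motion '[{"tx": 0, "ty": 0, "tz": 0.002, "rx": 0, "ry": 0, "rz": 0, "gripper": 1}, {"tx": 0, "ty": 0, "tz": 0.001, "rx": 0, "ry": 0, "rz": 0, "gripper": 1}, {"tx": 0, "ty": 0, "tz": 0, "rx": 0, "ry": 0, "rz": 0, "gripper": 1}]'

```text
time_s: 14.42
ee_pos: [511.9, 119.7, 63.2]
ee_rot: [180.0, -0.0, 88.0]
force: [-3.5, -0.5, 11.7]
gripper_width: 0.8
gripper_force: 5.9
```

Emit:
send_rows --motion '[{"tx": 0, "ty": 0, "tz": 0.001, "rx": 0, "ry": 0, "rz": 0, "gripper": 1}, {"tx": 0, "ty": 0, "tz": 0.001, "rx": 0, "ry": 0, "rz": 0, "gripper": 1}, {"tx": 0, "ty": 0, "tz": 0, "rx": 0, "ry": 0, "rz": 0, "gripper": 1}]'

```text
time_s: 14.8
ee_pos: [511.8, 119.7, 62.2]
ee_rot: [180.0, -0.0, 88.0]
force: [-4.6, 0.2, 11.5]
gripper_width: 0.2
gripper_force: 6.1
```

Emit:
send_rows --motion '[{"tx": 0, "ty": 0, "tz": 0.001, "rx": 0, "ry": 0, "rz": 0, "gripper": 1}, {"tx": 0, "ty": 0, "tz": 0.001, "rx": 0, "ry": 0, "rz": 0, "gripper": 1}, {"tx": 0, "ty": 0, "tz": 0, "rx": 0, "ry": 0, "rz": 0, "gripper": 1}]'

```text
time_s: 15.18
ee_pos: [511.8, 119.7, 61.4]
ee_rot: [180.0, -0.0, 88.0]
force: [-4.4, -1.3, 13.5]
gripper_width: 0.3
gripper_force: 6.8
```

Emit:
send_rows --motion '[{"tx": 0, "ty": 0, "tz": 0.001, "rx": 0, "ry": 0, "rz": 0, "gripper": 1}, {"tx": 0, "ty": 0, "tz": 0.001, "rx": 0, "ry": 0, "rz": 0, "gripper": 1}, {"tx": 0, "ty": 0, "tz": 0, "rx": 0, "ry": 0, "rz": 0, "gripper": 1}, {"tx": 0, "ty": 0, "tz": 0, "rx": 0, "ry": 0, "rz": 0, "gripper": 1}]'

```text
time_s: 15.68
ee_pos: [511.9, 119.7, 60.7]
ee_rot: [180.0, -0.0, 88.0]
force: [-4.6, -0.9, 14.8]
gripper_width: 0.7
gripper_force: 7.6
```

The force now climbs at the foot's own stiffness, so the pin is home. I'll retreat and check.

Emit:
send_rows --motion '[{"tx": 0, "ty": 0, "tz": -0.004, "rx": 0, "ry": 0, "rz": 0, "gripper": 1}, {"tx": 0, "ty": 0, "tz": -0.006, "rx": 0, "ry": 0, "rz": 0, "gripper": 1}, {"tx": 0, "ty": 0, "tz": -0.01, "rx": 0, "ry": 0, "rz": 0, "gripper": 1}, {"tx": 0, "ty": 0, "tz": -0.04, "rx": 0, "ry": 0, "rz": 0, "gripper": 1}, {"tx": -0.02, "ty": 0, "tz": -0.06, "rx": 0, "ry": 0, "rz": 0, "gripper": 1}, {"tx": -0.03, "ty": 0, "tz": -0.02, "rx": 0, "ry": 0, "rz": 0, "gripper": 1}, {"tx": 0, "ty": 0, "tz": 0, "rx": 0, "ry": 0, "rz": 0, "gripper": 1}, {"tx": 0, "ty": 0, "tz": 0, "rx": 0, "ry": 0, "rz": 0, "gripper": 1}]'

```text
time_s: 16.68
ee_pos: [510.3, 94.5, 127.8]
ee_rot: [-179.9, 0.0, 88.0]
force: [-0.3, -0.8, 0.5]
gripper_width: 0.5
gripper_force: 0.0
```

```bash
python3 - <<'E'
from h import *
a=grab('scene');b=grab('side');w=grab('wrist');s=w['s'];print(s['ee_pos'],s['force'])
for f in(a,b,w):
  for c,st in blobs(f,(170,120,60),(10,255,255))[0]:
      p=onz(f,*c,67)
      if np.hypot(p[0]-512,p[1]-120)<40: print(c,st,p.round(1))
c=lambda f,x,y,n:cv2.resize(f['frame'][y:y+n*3//4,x:x+n],(400,300),interpolation=cv2.INTER_CUBIC)
im=np.hstack([c(a,440,180,80),c(b,245,105,80)]);im=np.vstack([im,np.hstack([c(w,220,120,200),im[:300,:400]*0])])
cv2.imwrite('pics/c3.png',im[...,::-1])
E
```

```text
[510.3759214   94.76484685 127.86847855] [0.43639881 0.03753452 0.84659412]
[478.3, 212.1] [474, 210, 9, 5, 38] [510.6 121.4  67. ]
[284.7, 137.9] [281, 136, 8, 5, 32] [512.  121.2  67. ]
[318.0, 217.0] [306, 205, 25, 25, 477] [511.8 119.7  67. ]
```

View pics/c3.png

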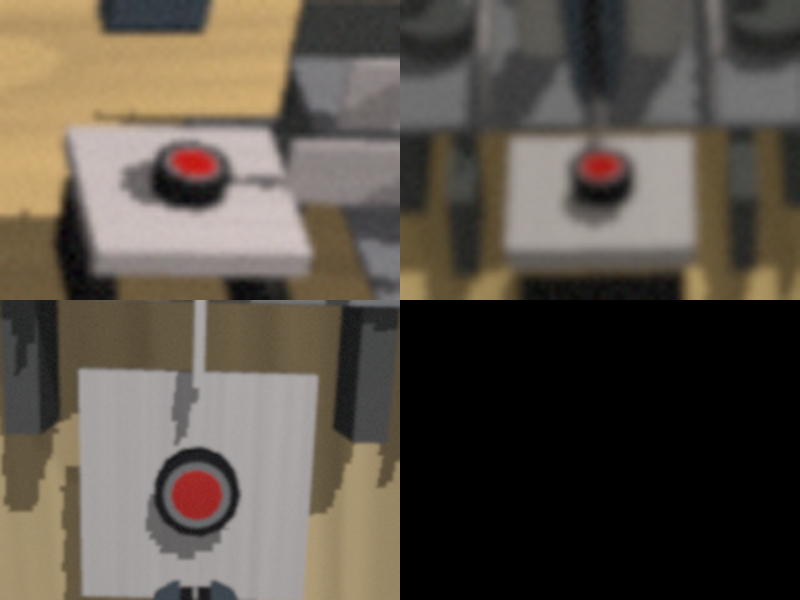

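The pin is flush and concentric with the collar at wrist (318,217), and the collar is flat on the plate. The arm is clear.

```bash
python3 -c "
from workcell import env; print(env.job_done())"
```

```text
the job is handed in; nothing more can be done
None
```

The fresh rivet is seated in the foot's hole with its pin pressed flush (about 15 N measured at the wrist, under the 25 N limit), the arm is clear of everything, and I handed the job in at about 17 s; no verdict came back.

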